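# Hang the dip basket on the drip stand with its lever

## Robot

A 6-joint arm with a two-finger parallel gripper is mounted at the origin on a cart in front of the work surface, level with it; the furniture and walls round the work are solid. World frame = base frame: x ahead of the robot, y to its left, z up, the work surface at z = 0. Lengths are in m, angles in degrees, forces in N, time in s.
With the tool pointing down it reaches from about 0.275 to 0.725 m from the base axis. Payload 5.6 kg.
Tool frame: the origin (TCP) lies at the very end of the fingers, on their centre line; the grasp point (between the pads) lies 19 mm behind it; z points along the fingers, y is the line along which they close (so a half turn about z gives the same grasp; the last joint's range is limited). The gripper opens to 85 mm and grips with 20 to 120 N. Pads are 22 mm wide; open, the fingers measure 114 mm over their backs; the gripper's body (76 mm by 85 mm) begins 54 mm behind the grasp point. The pads swing forward as they close: fully open they stand 13 mm farther back than shut.
Start: joints at [-54.912, 14.616, 6.199, 0, -81.583, -16.306], TCP at [0.177, -0.521, 0.231] pointing down, gripper open.
Joint ranges: [-168.99, 168.99], [-69.2, 112.95], [-62.41, 85.93], [-164.36, 98.24], [-168.68, -3.75], [-174.98, 174.98]. Speed limits (degrees/s): [147.25, 147.25, 180, 180, 180, 180].

## Interface

Orientations are given as [roll, pitch, yaw] about the fixed x, y, z axes, in that order (R = Rz(yaw) Ry(pitch) Rx(roll)).
In Python, from plant import r, eyes gives the robot as it stands.
- The arm moves only by the tool apply_moves, never from a script. Its argument "motion" is text: rows parted by semicolons, each of 5 numbers parted by spaces: the opening in per cent of the stroke, from 0 (shut) to 100 (fully open), then the shift along the tool's x, y, z each as a share of 0.12 m, from -1 to 1, then the turn about the tool's z as a share of 2 pi rad, from -1 to 1. In form: grip dx dy dz twist; .... A call has 1 to 12 rows; each row is the pose to reach, as a shift and turn from the pose commanded when the call began, along the tool's axes at that moment, turning the shorter way round; what a row does not reach only later rows make up. A row lasts 1/12 s, in which the tool goes at most 41.7 mm and 7.16 degrees, less where a joint would pass 70% of its speed; a pose out of reach is approached as far as the arm can. A call with a number of a shift or a turn outside -1 to 1 is refused whole. A call with a gripper value outside its range is refused whole. The fingers move at their own pace and stop on an object; the grip force is fixed at half the most. Time passes only in rows, so rows that repeat a pose let the fingers close. It gives the time, the measured TCP pose, the force, the opening and the grip force at its end, in the units of the state.
- r.get_state(): the state, without advancing time (a new reading comes with each control period).
- eyes.get_image(name): name is "scene" or "top"; returns a dict with "pixels" (384x512x3 uint8, blue, green, red), "z_map" (384x512 float32, m along the optical axis (not along the pixel's ray), 0 where there is no reading), "intrinsics" (3x3 intrinsics, pixels), "R" (3x3) and "t" (3): a world point X has camera coordinates R X + t. Camera axes: x right, y down, z forward; pixel columns grow to the right and rows downward; lengths in m; the calibration is good to about 2 mm. A picture is of the moment at which its call begins.
- r.close_job(): hands the job in; it is judged then, once.
The state is a dict: "time": time; "joint_positions": joint angles; "joint_vel": joint speeds; "tau": joint torques, N m; "tool_pos": TCP position; "tcp_rot": TCP orientation; "contact_force": force on the tool from outside, world axes, zero at the start; "moment": the same for the moment, N m; "finger_gap": opening from 0.0 (shut) to 1.0 (fully open); "finger_force": force on a finger pad.
Only numpy, scipy, OpenCV 4.12 (cv2) and the standard library are available. Lean on these libraries where they do the work, as an engineer would, in place of code of your own. Each camera call takes 0.05 s, during which the arm holds its last target. There are 200 camera calls.

## Task

Hang the dip basket up to drain. Slide it along the table, without lifting it, until its hoop handle is over the hook of the drip stand, then press the pad at the other end of the stand's lever right down so that the hook raises the basket by its handle and leaves it hanging clear of the table, no more than gently swaying, with the casting in it. Do not tip the basket or shift the sanding block, the paint pot in front of the stand or the bigger casting.

Things in the scene. Friction and masses are not known exactly. Their poses are not given: they have to be found in the camera images.
- drip_stand: grey steel stand bolted down: foot 90 x 100 x 8 mm, post 22 mm square, 208 mm tall; origin under the foot's centre, yaw up to 0.2 rad. x axis away from the robot, y axis to its left. Lever pivot 193 mm above the origin. The hook is on the stand's +y side and points along its -x (to the robot); the pad is on its -y side.
- lever (a joint): angle of the stand's lever, a steel bar 285 x 10 x 18 mm along the stand's y, rocking about the stand's x. 0 = hook end right down; 0.55 rad = pad right down at its stop. Hook and pad are 140 mm from the pivot (76 mm of travel). Starts at 0 to 0.05. Stiff pivot: it stays where it is left, loaded or not; the pad takes about 7 N empty, 9 to 13 N with the basket on.
- hook (a point): top of the hook's bar (8 mm round steel) at its low point, z about 0.155 with the lever at 0; it moves with the lever. From here the bar runs 45 mm along the stand's +x to the lever and 24 mm along its -x to the upturned tip, whose top is 17 mm higher than this point.
- pad (a point): middle of the upper face of the press pad, a black rubber-faced plate 42 x 46 mm, at about z = 0.247 when the lever is at 0 and 0.172 when it is right down; moves with the lever. Press it from above.
- basket: sheet-metal basket 130 (x) x 100 (y, 116 over the handle feet) mm, walls 55 mm high, 4 mm thick, 0.25 kg. Rigid upright hoop of 8 mm rod over its middle in its y-z plane: 202 mm high, opening 76 mm wide at 155 mm height. Origin under the centre. Starts 65 to 85 mm short of the hook and 15 to 55 mm left of it (stand's frame), turned up to 0.25 rad from the stand.
- handle_mid (a point): underside of the middle of the hoop's top bar, 194 mm above the basket's underside; the hook goes below it. With the basket on the table and the lever at 0 it is about 39 mm higher than hook.
- casting: small speckled plaster rock casting, 47 x 56 x 29 mm, lying loose in the basket; origin at the centre of its underside.
- sanding_block: brown sanding block, 56 x 101 x 26 mm, on the table left of the work; leave alone. Origin at the centre of its underside.
- paint_pot: small paint pot, 61 x 50 x 55 mm, on the table in front of the stand; leave alone. Origin at the centre of its underside.
- big_casting: bigger speckled plaster rock casting, 54 x 80 x 36 mm, on the table near the vice; leave alone. Origin at the centre of its underside.
Things that resemble listed ones, but are neither listed nor needed, are in the scene too. What is shaped like the casting but blue is not meant.

How it is judged (in metres and radians):
On the way, in this order (a step that is already met when the one before it is completed fails the run):
1. the basket stands on the table with its handle over the hook (height (world z) of basket below 0.012 m and x of handle_mid in the frame of hook above -0.019 m and horizontal distance between handle_mid and hook below 0.04 m), for 0.2 s.
2. the hook has raised the basket off the table by its handle (height (world z) of basket above 0.015 m and distance between handle_mid and hook below 0.045 m), for 0.2 s.
At the end, for the whole second after the job is handed in: The basket hangs from the hook by its handle (handle within 45 mm of the hook's low point), its underside more than 20 mm above the table, tilted less than 0.3 rad and at most gently swaying (under 0.12 m/s and 0.9 rad/s), with the casting in it (height (world z) of basket above 0.02 m and angle between basket's own z axis and vertical below 0.3 rad and distance between handle_mid and hook below 0.045 m and linear speed of basket below 0.12 m/s and angular speed of basket below 0.9 rad/s and horizontal distance between casting and basket below 0.07 m and z of casting in the frame of basket between -0.005 and 0.05 m); the robot touches nothing.
It fails at once if the basket was lifted more than 20 mm off the table away from the hook (height (world z) of basket above 0.02 m and horizontal distance between handle_mid and hook above 0.06 m).
It fails at once if the basket was tipped by more than 0.6 rad (angle between basket's own z axis and vertical above 0.6 rad).
It fails at once if the sanding block was shifted more than 30 mm (distance of sanding_block from where it was at the start of the episode above 0.03 m).
It fails at once if the paint pot was shifted more than 30 mm (distance of paint_pot from where it was at the start of the episode above 0.03 m).
It fails at once if the bigger casting was shifted more than 30 mm (distance of big_casting from where it was at the start of the episode above 0.03 m).
It also fails if it takes over 67 s, if anything falls off the work surface, if the arm or the gripper's body presses on something with over 40 N, if the wrist force passes 120 N, or if a joint passes its speed limit or range.

## Working session

There is one attempt and no reset: what is moved stays moved. The work goes in short steps, Python scripts to look and compute and a tool call to move; the robot and the scene stay as the last step left them, time stands still between calls to the robot, and variables do not carry over. Pictures are saved under pics/ and viewed, at most 10 in all, crops included, and the job is handed in when it is done.

Besides the shell and the picture viewer there is one more tool, called after "Call:" in YAML: its name, and indented under it one key for each argument. apply_moves: Moves the arm, as the interface text tells. Shift numbers are shares of 0.12 m and turn numbers shares of 2 pi rad, none past 1 either way. Its arguments: {"type":"object","properties":{"motion":{"type":"string"}},"required":["motion"]}

```bash
mkdir -p pics; cat > h.py <<'E'
import numpy as np, cv2
from plant import r, eyes
def grab(n,save=None):
    im=eyes.get_image(n)
    if save: cv2.imwrite('pics/'+save,im['pixels'])
    np.savez(''+n+'.npz',**{k:np.asarray(v) for k,v in im.items()})
    return im
def cloud(im):
    z=im['z_map'];K=im['intrinsics'];v,u=np.mgrid[:z.shape[0],:z.shape[1]]
    c=np.stack([(u-K[0,2])/K[0,0]*z,(v-K[1,2])/K[1,1]*z,z],-1)
    P=(c-im['t'])@im['R']; P[z<=0]=np.nan
    return P
E
python3 - <<'E'
from h import *
a=grab('scene','s1.png');b=grab('top','t1.png')
for i in (a,b): print(-i['R'].T@i['t'],i['R'][2])
s=r.get_state();print({k:np.round(s[k],3) for k in s})
E
```

```text
[0.00457629 0.60873902 0.54622301] [ 0.64378408 -0.61231839 -0.45892075]
[0.40899117 0.08126321 1.29999785] [ 0.10658963 -0.00276278 -0.99429926]
{'time': np.float64(0.1), 'joint_positions': array([-5.4913e+01,  1.4650e+01,  6.1390e+00, -2.5000e-02, -8.1583e+01,
       -1.6306e+01]), 'joint_vel': array([ 0.054,  0.023,  0.139, -0.081, -0.092, -0.1  ]), 'tau': array([-3.0000e-03, -3.8760e+01,  2.3847e+01,  5.3780e+00, -4.0000e-03,
       -0.0000e+00]), 'tool_pos': array([ 0.177, -0.52 ,  0.23 ]), 'tcp_rot': array([ 1.79903e+02, -3.00000e-03, -1.61223e+02]), 'contact_force': array([-0.027,  0.79 , -0.051]), 'moment': array([-0.03 ,  0.004, -0.014]), 'finger_force': np.float64(0.0), 'finger_gap': np.float64(0.996)}
```

```bash
ls .
```

```text
h.py
pics
scene.npz
top.npz
```

View pics/s1.png

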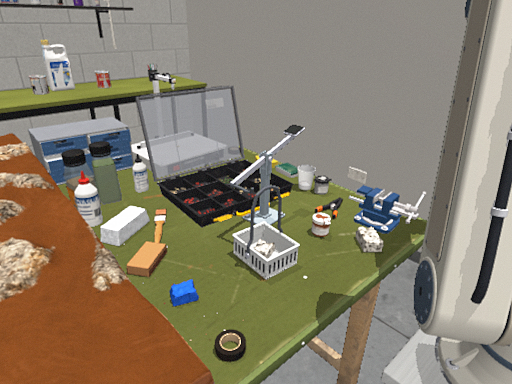

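View pics/t1.png

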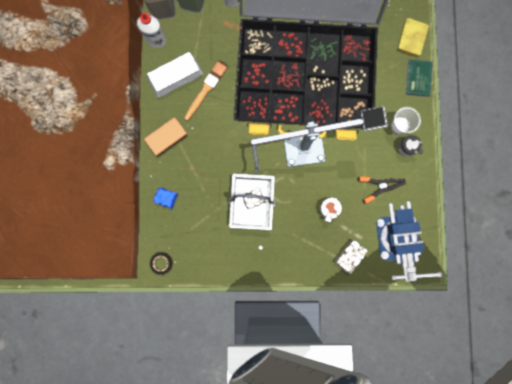

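The scene view shows the basket at (265,250) with its hoop behind it, the stand's lever running from (235,183) to the pad at (295,130), and the paint pot at (321,223). In the top view:

- **Basket:** (252,203)
- **Stand post:** (308,143)
- **Hook bar:** (254,142) to (256,168)
- **Pad:** (373,118)
- **Paint pot:** (330,209)
- **Big casting:** (351,255)
- **Sanding block:** (165,137)
- **Lookalikes:** blue casting (165,198), the white block (174,73), which could pass for the sanding block, and the cup (406,120), which could pass for the pot

The only basket is the slatted white one holding the small casting.

```bash
python3 - <<'E'
from h import *
D=dict(np.load('top.npz'));P=cloud(D);S=dict(np.load('scene.npz'));Q=cloud(S)
def reg(P,u0,u1,v0,v1,z0,z1):
    p=P[v0:v1,u0:u1].reshape(-1,3);return p[(p[:,2]>z0)&(p[:,2]<z1)]
def rect(n,p):
    (c,s,a)=cv2.minAreaRect(p[:,:2].astype(np.float32));print(n,len(p),np.round(c,3),np.round(s,3),round(a,1),'z',np.round(np.percentile(p[:,2],[5,50,95]),3))
rect('basket rim',reg(P,222,282,168,236,.04,.07))
rect('hoop',reg(P,222,282,178,236,.1,.23))
rect('hoop scene',reg(Q,240,290,180,250,.08,.23))
rect('hooktop',reg(P,245,262,146,176,.1,.25))
rect('lever',reg(P,248,362,105,150,.13,.3))
rect('pad',reg(P,360,388,105,132,.15,.3))
rect('foot',reg(P,280,330,130,170,.004,.012))
rect('pot',reg(P,318,344,195,224,.02,.08))
rect('big',reg(P,335,370,238,275,.01,.08))
rect('block',reg(P,143,188,117,157,.015,.04))
rect('pliers',reg(P,355,408,172,204,.005,.06))
for (u,v) in [(254,150),(254,160),(255,165),(256,169),(235,198),(252,197),(270,199),(250,140),(382,112)]:
    w=P[v-2:v+3,u-2:u+3].reshape(-1,3);print((u,v),np.round(w[np.nanargmax(w[:,2])],3))
h=reg(P,222,282,178,236,.1,.23);i=np.argsort(h[:,1]);print(np.round(h[i][::max(1,len(i)//20)],3))
c=np.hstack([cv2.resize(D['pixels'][120:240,215:345],None,fx=4,fy=4,interpolation=2)])
c2=cv2.resize(S['pixels'][115:280,220:340],None,fx=2.9,fy=2.9,interpolation=2)
H=max(c.shape[0],c2.shape[0]);o=np.zeros((H,c.shape[1]+c2.shape[1],3),np.uint8)
o[:c.shape[0],:c.shape[1]]=c;o[:c2.shape[0],c.shape[1]:]=c2;o=o[:,:800];cv2.imwrite('pics/c1.png',o);print(o.shape)
E
```

```text
basket rim 533 [0.516 0.093] [0.112 0.136] 86.4 z [0.048 0.057 0.062]
hoop 143 [0.516 0.093] [0.091 0.008] 86.4 z [0.13  0.195 0.203]
hoop scene 527 [0.59  0.051] [0.095 0.231] 54.7 z [0.086 0.145 0.197]
hooktop 92 [0.607 0.083] [0.064 0.01 ] 5.0 z [0.153 0.159 0.171]
lever 801 [ 0.662 -0.028] [0.04  0.249] 7.9 z [0.159 0.198 0.227]
pad 507 [ 0.681 -0.174] [0.047 0.053] 7.7 z [0.237 0.247 0.253]
foot 737 [ 0.659 -0.047] [0.131 0.105] 89.5 z [0.005 0.008 0.011]
pot 340 [ 0.497 -0.108] [0.053 0.049] 23.3 z [0.043 0.052 0.057]
big 592 [ 0.376 -0.161] [0.053 0.077] 50.0 z [0.018 0.031 0.037]
block 816 [0.698 0.312] [0.057 0.12 ] 35.7 z [0.021 0.026 0.03 ]
pliers 459 [ 0.554 -0.247] [0.134 0.083] 87.2 z [0.006 0.014 0.019]
(254, 150) [0.628 0.087 0.162]
(254, 160) [0.609 0.085 0.159]
(255, 165) [0.588 0.083 0.161]
(256, 169) [0.578 0.085 0.176]
(235, 198) [0.517 0.126 0.193]
(252, 197) [0.516 0.096 0.204]
(270, 199) [0.514 0.056 0.178]
(250, 140) [0.648 0.092 0.166]
(382, 112) [ 0.689 -0.192  0.256]
[[0.511 0.047 0.125]
 [0.512 0.051 0.169]
 [0.514 0.053 0.173]
 [0.513 0.058 0.182]
 [0.511 0.063 0.186]
 [0.517 0.067 0.194]
 [0.512 0.072 0.196]
 [0.512 0.076 0.198]
 [0.514 0.081 0.199]
 [0.513 0.085 0.205]
 [0.518 0.09  0.203]
 [0.514 0.094 0.202]
 [0.514 0.099 0.198]
 [0.516 0.105 0.206]
 [0.518 0.11  0.2  ]
 [0.517 0.114 0.195]
 [0.514 0.121 0.196]
 [0.515 0.126 0.191]
 [0.519 0.131 0.177]
 [0.522 0.134 0.165]
 [0.515 0.137 0.141]]
(480, 800, 3)
```

View pics/c1.png

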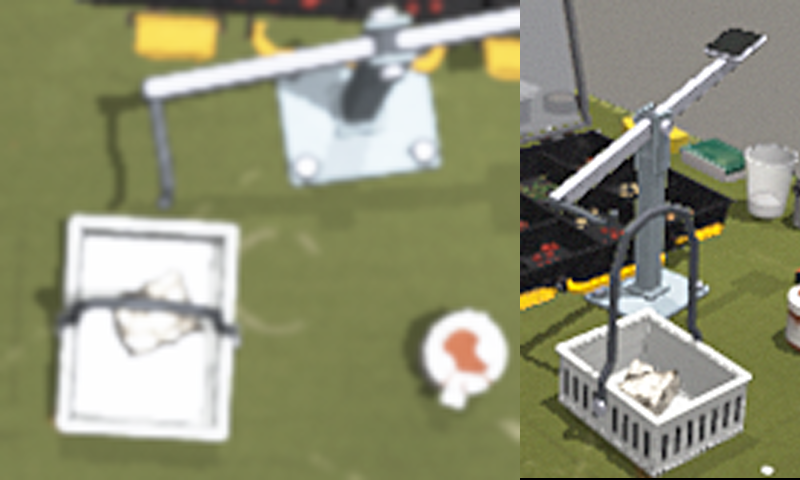

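The close crop confirms the slatted white basket with the speckled casting under its hoop, at crop (150,320), and the hook tip at crop (165,200), just ahead of the basket's far wall.

Measured, and matching the given sizes:

| Item | Position | Yaw |
|---|---|---|
| Basket | (0.516, 0.093) | about -3.5° |
| Hook | (0.600, 0.085, 0.157) | stand about +8° |
| Pad | (0.681, -0.174, 0.247) | – |

In the stand's frame that puts the basket 82 mm short of the hook and 20 mm left of it, which fits the description.

The plan is to push the robot-side wall with both part-open fingers, then turn the basket to match the stand.

Call:
apply_moves:
  motion: "70 -0.3 0.3 0 0.0522; 70 -0.6 0.6 0 0.0522; 70 -1 1 0 0.0522; 70 -1 1 0 0.0522; 70 -1 1 0 0.0522; 70 -1 1 0 0.0522"

```text
time: 0.6
tool_pos: [0.253, -0.3662, 0.2315]
tcp_rot: [180.0, 0.1, -179.8]
contact_force: [0.7, -0.4, 0.4]
finger_gap: 0.699
finger_force: 0.0
```

Call:
apply_moves:
  motion: "70 -0.2 0.3 0 0; 70 -0.3 0.6 0 0; 70 -0.4 1 0 0; 70 -0.4 1 0 0"

```text
time: 0.93
tool_pos: [0.3008, -0.2452, 0.2311]
tcp_rot: [179.9, 0.0, -179.8]
contact_force: [0.1, -1.2, -0.1]
finger_gap: 0.698
finger_force: 0.0
```

Call:
apply_moves:
  motion: "70 -0.2 0.3 0 0; 70 -0.3 0.6 0 0; 70 -0.4 1 0 0; 70 -0.4 1 0 0"

```text
time: 1.27
tool_pos: [0.3493, -0.1249, 0.2311]
tcp_rot: [179.9, 0.0, -179.8]
contact_force: [-0.1, -0.9, 0.1]
finger_gap: 0.701
finger_force: 0.0
```

Call:
apply_moves:
  motion: "70 -0.2 0.3 0 0; 70 -0.3 0.6 0 0; 70 -0.4 1 0 0; 70 -0.4 1 0 0; 70 -0.4 1 0 0"

```text
time: 1.68
tool_pos: [0.3969, -0.007, 0.2308]
tcp_rot: [-180.0, -0.1, -179.8]
contact_force: [0.1, 0.0, 1.0]
finger_gap: 0.698
finger_force: 0.0
```

Call:
apply_moves:
  motion: "70 -0.1 0.4 0 0.01; 70 -0.15 0.85 0 0.01; 70 -0.15 0.85 0.3 0.01; 70 -0.15 0.85 0.6 0.01; 70 -0.15 0.85 0.9 0.01; 70 -0.15 0.85 1 0.01; 70 -0.15 0.85 1 0.01"

```text
time: 2.27
tool_pos: [0.412, 0.091, 0.1078]
tcp_rot: [-179.8, -0.4, 176.3]
contact_force: [0.7, -0.6, 0.3]
finger_gap: 0.7
finger_force: 0.0
```

Call:
apply_moves:
  motion: "70 0 0 0.2 0; 70 0 0 0.4 0; 70 0 0 0.6 0; 70 0 0 0.7 0; 70 0 0 0.75 0; 70 0 0 0.75 0; 70 0 0 0.75 0"

```text
time: 2.85
tool_pos: [0.4154, 0.0934, 0.0224]
tcp_rot: [180.0, 0.1, 176.4]
contact_force: [0.1, 0.7, 0.4]
finger_gap: 0.705
finger_force: 0.0
```

```bash
python3 - <<'E'
from h import *
a=grab('scene','s2.png')
E
```

```text
(no output)
```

View pics/s2.png

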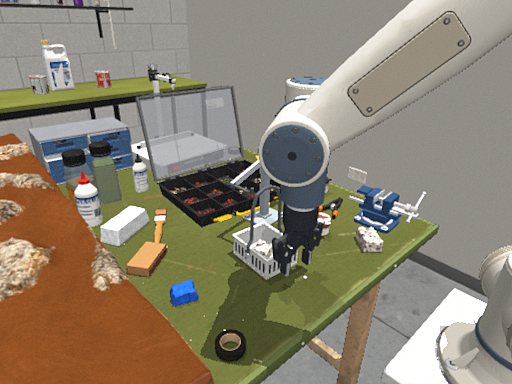

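The scene view shows the fingers straddling down behind the basket's near wall at about (290,250). The bulky wrist is above, at (295,155), and the hoop is just left of it. Before pushing, I'll check how much clearance the wrist leaves to the hoop and hook.

```bash
python3 - <<'E'
from h import *
T=grab('top');P=cloud(T).reshape(-1,3);Q=cloud(dict(np.load('scene.npz')));
q=np.vstack([Q[80:280,255:345].reshape(-1,3),P]);q=q[(q[:,1]>-.03)&(q[:,1]<.18)&(q[:,0]>.34)&(q[:,0]<.515)]
for z in np.arange(.07,.42,.025):
    s=q[abs(q[:,2]-z)<.0125]
    if len(s): print(round(z,3),len(s),np.round(np.percentile(s[:,0],[1,50,98,99.5])-.4154,3), np.round(np.percentile(s[:,1],[2,98]),3))
E
```

```text
0.07 304 [-0.017 -0.003  0.098  0.099] [0.038 0.156]
0.095 401 [-0.019 -0.008  0.097  0.099] [0.032 0.159]
0.12 545 [-0.021 -0.009  0.096  0.099] [0.027 0.162]
0.145 230 [-0.038 -0.007  0.097  0.098] [0.031 0.135]
0.17 419 [-0.038 -0.019  0.099  0.099] [0.057 0.133]
0.195 454 [-0.039 -0.012  0.099  0.099] [0.065 0.131]
0.22 443 [-0.046 -0.029  0.022  0.024] [0.081 0.139]
0.245 460 [-0.046 -0.032  0.018  0.026] [0.079 0.139]
0.27 139 [-0.047 -0.044 -0.033 -0.03 ] [0.075 0.126]
0.295 14 [-0.046 -0.043 -0.04  -0.04 ] [0.072 0.088]
0.32 2 [-0.044 -0.044 -0.043 -0.043] [0.075 0.076]
0.395 160 [-0.075 -0.031  0.021  0.029] [0.093 0.178]
```

The body stays within about 47 mm of the tool axis, so at the push's end it stops short of the hook tip, with about 29 mm to the hoop. I'll push the first half now.

Call:
apply_moves:
  motion: "70 -0.1 0.05 0 0; 70 -0.17 0.05 0 0; 70 -0.2 0.05 0 0; 70 -0.24 0.04 0 -0.002; 70 -0.28 0.03 0 -0.004; 70 -0.32 0.03 0 -0.006; 70 -0.36 0.02 0 -0.008; 70 -0.4 0.01 0 -0.01; 70 -0.44 0.01 0 -0.012; 70 -0.48 0 0 -0.014; 70 -0.52 0 0 -0.016; 70 -0.52 0 0 -0.016"

```text
time: 3.95
tool_pos: [0.4779, 0.0897, 0.0213]
tcp_rot: [180.0, 0.1, -177.8]
contact_force: [-0.2, -0.2, -1.0]
finger_gap: 0.702
finger_force: 0.0
```

```bash
cat >> h.py <<'E'
def basket(tag=''):
    "hoop and far rim from both views"
    for n in ('top','scene'):
        P=cloud(grab(n)).reshape(-1,3)
        h=P[(P[:,2]>.183)&(P[:,2]<.235)&(abs(P[:,1]-.09)<.06)&(P[:,0]>.5)&(P[:,0]<.635)]
        # keep only hoop: ahead of the gripper body
        x=r.get_state()['tool_pos'][0]; h=h[h[:,0]>x+.055]
        if len(h)>5:
            c,s,a=cv2.minAreaRect(h[:,:2].astype(np.float32));print(n,'hoop top',len(h),np.round(h.mean(0),3),np.round(c,3),np.round(s,3),round(a,1),'yrange',np.round(np.percentile(h[:,1],[2,98]),3))
        w=P[(P[:,2]>.045)&(P[:,2]<.065)&(abs(P[:,1]-.09)<.09)&(P[:,0]>.46)&(P[:,0]<.7)]
        if len(w)>5:
            c,s,a=cv2.minAreaRect(w[:,:2].astype(np.float32));print(n,'rim',len(w),np.round(c,3),np.round(s,3),round(a,1))
E
python3 - <<'E'
from h import *
basket(); grab('top','t3.png')
E
```

```text
top hoop top 46 [0.555 0.092 0.194] [0.554 0.092] [0.008 0.068] 2.0 yrange [0.058 0.126]
top rim 245 [0.586 0.094] [0.071 0.111] 1.2
scene hoop top 65 [0.551 0.109 0.195] [0.551 0.107] [0.008 0.045] 3.9 yrange [0.085 0.129]
scene rim 532 [0.542 0.097] [0.156 0.108] 1.6
```

View pics/t3.png

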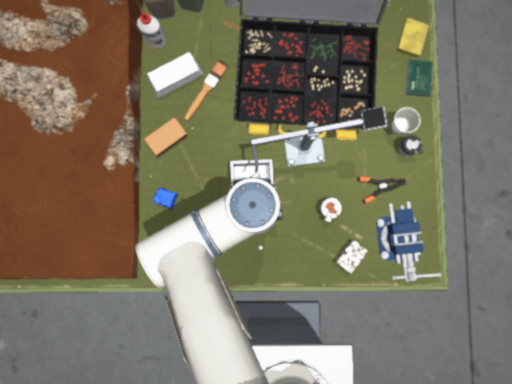

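The top view shows the basket's far part at (251,170), with the hook tip now past its far wall, and the wrist behind at (252,205). The pot and the other items are undisturbed. The handle is at (0.554, 0.092) with a yaw of about 2°, so about 45 mm are left.

Call:
apply_moves:
  motion: "70 -0.04 -0.01 0 -0.002; 70 -0.08 -0.03 0 -0.004; 70 -0.12 -0.05 0 -0.006; 70 -0.16 -0.06 0 -0.008; 70 -0.2 -0.08 0 -0.01; 70 -0.24 -0.09 0 -0.012; 70 -0.28 -0.11 0 -0.014; 70 -0.31 -0.12 0 -0.016; 70 -0.34 -0.13 0 -0.016; 70 -0.36 -0.14 0 -0.016; 70 -0.36 -0.14 0 -0.016; 70 -0.36 -0.14 0 -0.016"

```text
time: 5.1
tool_pos: [0.5211, 0.0745, 0.0214]
tcp_rot: [-180.0, 0.1, -172.1]
contact_force: [0.2, 1.1, -0.0]
finger_gap: 0.699
finger_force: 0.0
```

```bash
python3 - <<'E'
from h import *
basket()
S=dict(np.load('scene.npz'));cv2.imwrite('pics/c4.png',cv2.resize(S['pixels'][115:285,215:345],None,fx=3.5,fy=3.5,interpolation=2))
E
```

```text
top rim 199 [0.635 0.09 ] [0.059 0.106] 7.9
scene hoop top 65 [0.592 0.099 0.195] [0.593 0.095] [0.009 0.051] 5.6 yrange [0.071 0.12 ]
scene rim 511 [0.585 0.089] [0.157 0.109] 5.1
```

View pics/c4.png

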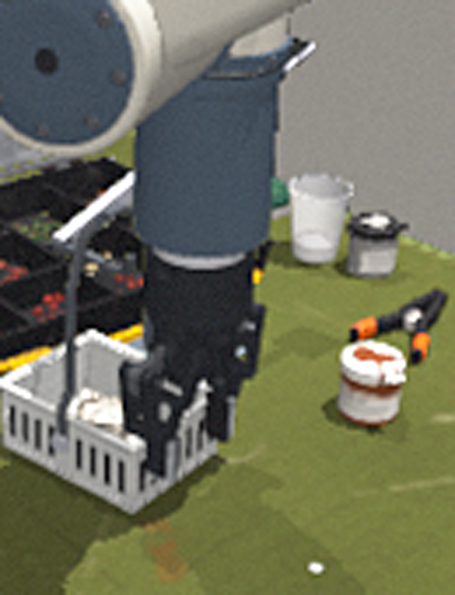

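The crop shows the basket pushed up under the lever, its hoop at crop (70,330) around the hook bar, the casting inside and the pot untouched. The handle is about 4 mm short of the hook point, well inside tolerance. Next I back off and raise the arm.

Call:
apply_moves:
  motion: "70 0.06 0 0 0; 70 0.15 0 0 0; 70 0.3 0 0 0; 70 0.5 0 0 0; 70 0.6 0 0 0; 70 0.6 0 -0.2 0; 70 0.6 0 -0.5 0; 70 0.6 0 -0.8 0; 0 0.6 0 -1 0; 0 0.6 0 -1 0"

```text
time: 6.03
tool_pos: [0.4518, 0.0654, 0.1471]
tcp_rot: [179.9, 0.6, -172.0]
contact_force: [1.0, 0.7, -0.3]
finger_gap: 0.43
finger_force: 0.0
```

Call:
apply_moves:
  motion: "0 0 -0.1 -0.3 0; 0 0 -0.3 -0.6 0; 0 0 -0.6 -1 0; 0 0 -0.9 -1 0; 0 0 -1 -1 0; 0 0 -1 -1 0"

```text
time: 6.53
tool_pos: [0.4658, -0.0572, 0.2627]
tcp_rot: [-180.0, 0.2, -172.3]
contact_force: [0.3, -1.3, -0.2]
finger_gap: 0.001
finger_force: 0.0
```

Call:
apply_moves:
  motion: "0 0 -0.3 -0.3 0; 0 0 -0.6 -0.6 0; 0 0 -0.9 -0.6 0; 0 0 -1 -0.6 0; 0 0 -1 -0.6 0"

```text
time: 6.95
tool_pos: [0.4821, -0.1759, 0.3333]
tcp_rot: [-180.0, 0.0, -172.3]
contact_force: [0.1, 1.0, -0.1]
finger_gap: -0.0
finger_force: 0.0
```

```bash
python3 - <<'E'
from h import *
D=grab('top');P=cloud(D)
def rect(n,p):
    (c,s,a)=cv2.minAreaRect(p[:,:2].astype(np.float32));print(n,len(p),np.round(c,3),np.round(s,3),round(a,1),'z',np.round(np.percentile(p[:,2],[5,50,95]),3))
q=P.reshape(-1,3)
near=q[(abs(q[:,1]-.09)<.08)&(q[:,0]>.5)&(q[:,0]<.7)]
for n,a,b in(('hoop',.185,.23),('rim',.045,.066)):
    rect(n,near[(near[:,2]>a)&(near[:,2]<b)])
rect('hookbar',near[(near[:,2]>.14)&(near[:,2]<.182)&(abs(near[:,1]-.085)<.015)])
p=P[105:132,360:388].reshape(-1,3);p=p[(p[:,2]>.15)&(p[:,2]<.3)];print(len(p))
if len(p)>5:rect('pad',p)
o=cv2.resize(D['pixels'][100:220,200:400],None,fx=4,fy=4,interpolation=2);cv2.imwrite('pics/c5.png',o)
E
```

```text
hoop 126 [0.613 0.058] [0.032 0.129] 32.9 z [0.186 0.197 0.204]
rim 457 [0.597 0.084] [0.136 0.11 ] 8.0 z [0.051 0.057 0.061]
hookbar 142 [0.614 0.082] [0.079 0.023] 0.2 z [0.154 0.161 0.171]
507
pad 507 [ 0.681 -0.173] [0.046 0.053] 8.5 z [0.237 0.247 0.254]
```

View pics/c5.png

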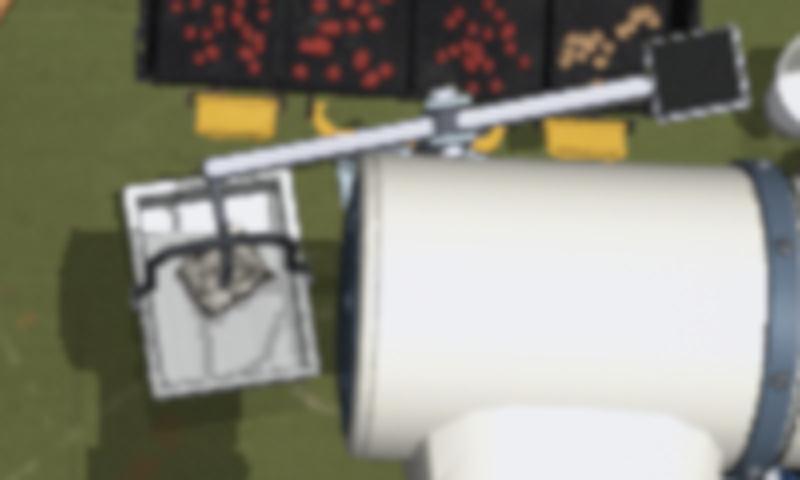

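The crop shows the hook bar at (225,240) running under the hoop's top bar, with the casting in the basket and the pad clear at (697,72). Basket centre is (0.597, 0.084) with a yaw of 8°, so it's placed well. Next I move above the pad.

Call:
apply_moves:
  motion: "0 -0.3 -0.04 0 0; 0 -0.6 -0.08 0 0; 0 -0.9 -0.12 0 0; 0 -1 -0.12 0 0"

```text
time: 7.33
tool_pos: [0.6055, -0.169, 0.3295]
tcp_rot: [179.9, -0.3, -172.0]
contact_force: [-0.4, 0.0, -1.7]
finger_gap: -0.0
finger_force: 0.0
```

Call:
apply_moves:
  motion: "0 -0.2 -0.04 0.1 0; 0 -0.4 -0.08 0.2 0; 0 -0.65 -0.12 0.4 0; 0 -0.65 -0.12 0.5 0; 0 -0.65 -0.12 0.5 0; 0 -0.65 -0.12 0.5 0"

```text
time: 7.83
tool_pos: [0.6816, -0.1734, 0.2725]
tcp_rot: [-180.0, -0.1, -172.0]
contact_force: [-1.1, -0.2, 1.3]
finger_gap: 0.002
finger_force: 0.0
```

Call:
apply_moves:
  motion: "0 0 -0.04 0.1 0; 0 0 -0.04 0.15 0; 0 0 -0.04 0.18 0; 0 0 -0.04 0.2 0; 0 0 -0.04 0.22 0; 0 0 -0.04 0.24 0; 0 0 -0.04 0.26 0; 0 0 -0.04 0.28 0; 0 0 -0.04 0.3 0; 0 0 -0.04 0.32 0; 0 0 -0.04 0.34 0; 0 0 -0.04 0.36 0"

```text
time: 8.83
tool_pos: [0.6834, -0.1814, 0.2343]
tcp_rot: [-179.7, 0.3, -172.2]
contact_force: [0.3, -4.6, 8.3]
finger_gap: -0.001
finger_force: 3.7
```

Call:
apply_moves:
  motion: "0 0 0 0.02 0; 0 0 0 0.04 0; 0 0 0 0.06 0; 0 0 0 0.08 0; 0 0 0 0.1 0; 0 0 0 0.12 0; 0 0 0 0.14 0; 0 0 0 0.16 0; 0 0 0 0.18 0; 0 0 0 0.2 0; 0 0 0 0.22 0; 0 0 0 0.22 0"

```text
time: 9.83
tool_pos: [0.6838, -0.1822, 0.2084]
tcp_rot: [-179.6, 0.4, -172.2]
contact_force: [0.7, -5.5, 7.4]
finger_gap: 0.0
finger_force: 3.9
```

```bash
cat >> h.py <<'E'
def lift():
    q=np.vstack([cloud(grab(n)).reshape(-1,3) for n in('top',)])
    near=q[(abs(q[:,1]-.085)<.09)&(q[:,0]>.5)&(q[:,0]<.7)]
    for n,a,b in(('wall',.045,.125),):
        w=near[(near[:,2]>a)&(near[:,2]<b)];c,s,t=cv2.minAreaRect(w[:,:2].astype(np.float32))
        print(n,len(w),np.round(c,3),np.round(s,3),round(t,1),'z',np.round(np.percentile(w[:,2],[5,50,95]),3))
        A=np.c_[w[:,:2]-w[:,:2].mean(0),np.ones(len(w))];k=abs(w[:,2]-np.median(w[:,2]))<.015
        print('rim plane',np.round(np.linalg.lstsq(A[k],w[k,2],rcond=None)[0],3))
    s=r.get_state();print(s['time'],np.round(s['tool_pos'],4),np.round(s['contact_force'],1))
E
python3 -c "
from h import *
lift()"
```

```text
wall 523 [0.594 0.087] [0.137 0.111] 7.0 z [0.053 0.06  0.073]
rim plane [-0.027  0.016  0.059]
9.8833 [ 0.6838 -0.1822  0.2084] [ 0.  -6.4  8.2]
```

Call:
apply_moves:
  motion: "0 0 0 0.015 0; 0 0 0 0.03 0; 0 0 0 0.045 0; 0 0 0 0.06 0; 0 0 0 0.075 0; 0 0 0 0.09 0; 0 0 0 0.105 0; 0 0 0 0.12 0; 0 0 0 0.135 0; 0 0 0 0.15 0; 0 0 0 0.16 0; 0 0 0 0.16 0"

```text
time: 10.88
tool_pos: [0.6839, -0.1829, 0.1896]
tcp_rot: [-179.5, 0.4, -172.2]
contact_force: [0.2, -7.5, 7.6]
finger_gap: 0.001
finger_force: 4.9
```

```bash
python3 -c "
from h import *
lift()"
```

```text
wall 869 [0.593 0.086] [0.136 0.115] 9.1 z [0.048 0.076 0.084]
rim plane [-0.043  0.023  0.078]
10.9333 [ 0.6839 -0.1829  0.1896] [ 0.3 -7.7  8.7]
```

Call:
apply_moves:
  motion: "0 0 0 0.015 0; 0 0 0 0.03 0; 0 0 0 0.045 0; 0 0 0 0.06 0; 0 0 0 0.075 0; 0 0 0 0.09 0; 0 0 0 0.105 0; 0 0 0 0.12 0; 0 0 0 0.135 0; 0 0 0 0.15 0; 0 0 0 0.165 0; 0 0 0 0.165 0"

```text
time: 11.93
tool_pos: [0.684, -0.1819, 0.1735]
tcp_rot: [-179.5, 0.5, -172.1]
contact_force: [-5.6, -0.2, 22.2]
finger_gap: 0.001
finger_force: 10.9
```

```bash
python3 -c "
from h import *
lift()"
```

```text
wall 1213 [0.595 0.082] [0.137 0.115] 10.9 z [0.046 0.072 0.1  ]
rim plane [ 0.061 -0.026  0.068]
11.9833 [ 0.684  -0.1819  0.1736] [-6.2 -1.3 22.4]
```

The pad is at its stop: 22 N at z 0.1735. I'll release gently and raise the arm clear.

Call:
apply_moves:
  motion: "0 0 0 -0.03 0; 0 0 0 -0.06 0; 0 0 0 -0.1 0; 0 0 0 -0.15 0; 0 0 0 -0.3 0; 0 0 0 -0.5 0; 0 0 0 -0.8 0; 0 0 0 -1 0; 0 0 0 -1 0; 0 0 0 -1 0; 0 0 0 -1 0; 0 0 0 -1 0"

```text
time: 12.98
tool_pos: [0.6823, -0.1788, 0.2828]
tcp_rot: [179.9, -0.2, -172.1]
contact_force: [-0.3, -0.8, -1.3]
finger_gap: -0.002
finger_force: 0.0
```

Call:
apply_moves:
  motion: "0 0 0 0 0; 0 0 0 0 0; 0 0 0 0 0; 0 0 0 0 0; 0 0 0 0 0; 0 0 0 0 0; 0 0 0 0 0; 0 0 0 0 0; 0 0 0 0 0; 0 0 0 0 0; 0 0 0 0 0; 0 0 0 0 0"

```text
time: 13.98
tool_pos: [0.6827, -0.1792, 0.2847]
tcp_rot: [180.0, -0.0, -172.1]
contact_force: [0.2, 0.5, 0.0]
finger_gap: -0.007
finger_force: 0.0
```

```bash
cat > sway.py <<'E'
from h import *
for i in range(6):
    P=cloud(grab('scene')).reshape(-1,3);w=P[(abs(P[:,1]-.085)<.09)&(P[:,0]>.5)&(P[:,0]<.7)&(P[:,2]>.02)&(P[:,2]<.125)]
    print(len(w),np.round(w.mean(0),4),'lowest',np.round(np.percentile(w[:,2],1),3))
lift()
P=cloud(dict(np.load('top.npz')))
p=P[95:140,355:392].reshape(-1,3);p=p[(p[:,2]>.14)&(p[:,2]<.27)];print('pad',len(p),np.round(np.median(p,0),3))
E
python3 sway.py; python3 -c "
import cv2;from h import *
grab('scene','s6.png')"
```

```text
2188 [0.5855 0.0897 0.0715] lowest 0.039
2183 [0.5855 0.0897 0.0715] lowest 0.039
2187 [0.5855 0.0897 0.0715] lowest 0.039
2187 [0.5856 0.0897 0.0715] lowest 0.039
2187 [0.5856 0.0898 0.0715] lowest 0.039
2178 [0.5854 0.0898 0.0715] lowest 0.039
wall 1185 [0.595 0.082] [0.136 0.116] 11.2 z [0.045 0.072 0.099]
rim plane [ 0.062 -0.024  0.068]
14.3333 [ 0.6827 -0.1792  0.2847] [0.2 0.6 0.3]
pad 182 [ 0.68  -0.194  0.169]
```

View pics/s6.png

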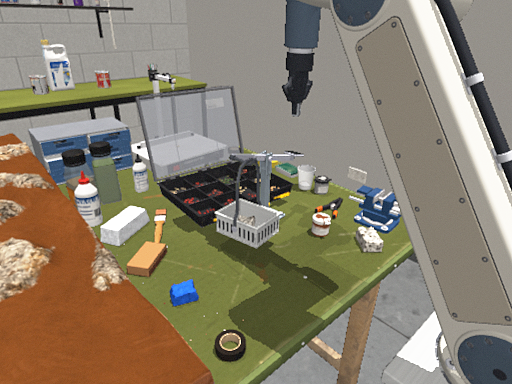

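The picture shows the basket hanging level and still at (250,222), its shadow detached below it. The casting is inside, the lever is down at (300,155), and the gripper is clear at (297,90). The basket's underside is about 37 mm above the table and the pad is at 0.169, so I'm handing the job in.

```bash
python3 -c "
from h import *
print(r.close_job())"
```

```text
the job is handed in; nothing more can be done
None
```

The job is handed in: the basket hangs still from the hook, about 37 mm clear of the table by camera, with the casting in it and the robot touching nothing. The hand-in gave no verdict.

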